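Queue the sample pots in the loader lane and shut its cover

ROBOT

A 7-joint arm with a two-finger parallel gripper is mounted at the origin on the work surface. World frame = base frame: x ahead of the robot, y to its left, z up, the work surface at z = 0. Lengths are in m, angles in rad, forces in N, time in s.
With the tool pointing down it reaches from about 0.425 to 0.925 m from the base axis. Payload 6.8 kg.
Tool frame: the origin (TCP) lies at the very end of the fingers, on their centre line; the grasp point (between the pads) lies 19 mm behind it; z points along the fingers, y is the line along which they close (so a half turn about z gives the same grasp; the last joint's range is limited). The gripper opens to 85 mm and grips with 20 to 120 N. Pads are 22 mm wide; open, the fingers measure 114 mm over their backs; the gripper's body (76 mm by 85 mm) begins 54 mm behind the grasp point. The pads swing forward as they close: fully open they stand 13 mm farther back than shut.
Start: joints at [1.177, 0.477, 0.022, 1.555, -0.011, 1.109, -0.083], TCP at [0.19, -0.648, 0.231] pointing down, gripper open.
Joint ranges: [-2.96, 2.96], [-0.34, 2.1], [-1.41, 1.46], [0.24, 2.44], [-1.37, 4.51], [0.17, 1.92], [-2.96, 2.96]. Speed limits (rad/s): [2.39, 2.39, 3.14, 3.14, 3.14, 3.14, 3.14].

INTERFACE

Orientations are given as a rotation vector (axis times angle).
In Python, from bench import r gives the robot as it stands.
- The arm moves only by the shell command python3 -m jog 'ROWS' [FORCE]. ROWS is JSON, a list of rows, each an object of numbers: "fingers": the finger opening in m, from 0 to 0.0854; "x", "y", "z": the shift along the tool's x, y, z in m; "rx", "ry", "rz": the turn, a rotation vector about the tool's x, y, z in degrees. In form: [{"fingers": .., "x": .., "y": .., "z": .., "rx": .., "ry": .., "rz": ..}, ...]. A call has 1 to 8 rows; each row shifts and turns the commanded pose from where the row before left it, along the tool's axes as they then stand; what a row does not reach is not made up. A row lasts 1/8 s, in which the tool goes at most 62.5 mm and 10.7 degrees, less where a joint would pass 70% of its speed; a pose out of reach is approached as far as the arm can. A call is refused whole if a number of a shift passes 0.0625 or a number of a turn 10.7, either way. A call with a gripper value outside its range is refused whole. The fingers move at their own pace and stop on an object; FORCE is the grip in N (left out, the last holds). Time passes only in rows, so rows that do not move let the fingers close. It gives the time, the measured TCP pose, the force, the opening and the grip force at its end, in the units of the state.
- r.get_obs(): the state, without advancing time (a new reading comes with each control period).
- r.grab_frame(name): name is "scene" or "top"; returns (picture, depth): 384x512x3 uint8, red, green, blue; 384x512 float32, m along the optical axis (not along the pixel's ray), 0 where there is no reading.
- r.get_calibration(name): a dict with "mtx" (3x3 intrinsics, pixels), "extrinsics" (4x4, takes a point from camera to world coordinates). Camera axes: x right, y down, z forward; pixel columns grow to the right and rows downward; lengths in m; the calibration is good to about 2 mm. A picture is of the moment at which its call begins. get_calibration takes no time and is no camera call.
- r.hand_in(): hands the job in; it is judged then, once.
Trained networks look in the newest picture that a camera, given by its name, has taken for a name from the list of things; names that differ only in an ending like _2 or _b are one class to them, and where a whole thing is asked for, a point or a joint stands for the part that bears it (a point fixed in the world has none). Each returns a list of dicts, best first, with "score" (0 to 1); they miss things now and then, are a little off and sometimes report something else, mostly with a low value. They report only what shows in the picture. A call takes as long as a camera call.
- r.search_frame(target, camera): "xyz" ([x, y, z] in m, in world coordinates, good to about 4 mm: the middle of the surface that is visible of it).
- r.landmark_of(target, camera): "xyz" ([x, y, z] in m, in world coordinates, good to about 4 mm: a listed point, or the origin of a listed thing).
The state is a dict: "clock": time; "joints": joint angles; "qvel": joint speeds; "tau": joint torques, N m; "tcp_pos": TCP position; "orientation": TCP orientation; "contact_force": force on the tool from outside, world axes, zero at the start; "moment": the same for the moment, N m; "grip_width": finger opening in m; "gripper_force": force on a finger pad.
Only numpy, scipy, OpenCV 4.12 (cv2) and the standard library are available. Lean on these libraries where they do the work, as an engineer would, in place of code of your own. Each camera call takes 0.05 s, during which the arm holds its last target. There are 200 camera calls.

TASK

Push the three amber sample pots one by one along the bench into the loader's lane, so that they stand upright in single file, each wholly between the straight guide rails; slide them, do not lift or tip them. Then slide the loader's clear cover fully shut over them, and leave everything else on the bench where it is.

Things in the scene. Friction and masses are not known exactly. Their poses are not given: they have to be found in the camera images.
- pot1: amber sample pot with a white screw cap, an upright cylinder 56 mm in diameter and 85 mm tall (cap from 66 mm up, 55 mm in diameter), about 0.18 kg, standing loose on the bench; origin at the centre of its underside, z up. The three pots are alike
- pot2: amber sample pot with a white screw cap, an upright cylinder 56 mm in diameter and 85 mm tall (cap from 66 mm up, 55 mm in diameter), about 0.18 kg, standing loose on the bench; origin at the centre of its underside, z up. The three pots are alike
- pot3: amber sample pot with a white screw cap, an upright cylinder 56 mm in diameter and 85 mm tall (cap from 66 mm up, 55 mm in diameter), about 0.18 kg, standing loose on the bench; origin at the centre of its underside, z up. The three pots are alike
- loader: fixed sample loader; origin on the bench at the middle of the lane's mouth, z up; the lane runs along its -y. No floor: pots slide on the bench. Two low aluminium guide rails, 25 mm tall, 8 mm thick, 66 mm apart (inner faces x = +-33 mm), straight from y = 0 inwards; ahead of the mouth they flare to about x = +-65 mm at y = +40 mm. Yaw within 0.2 rad of 0
- lane_end (a point): on the bench at the middle of the lane's inner end (loader y = -195 mm), on a fixed end stop plate 60 mm tall. Three pots in touch take 168 of the lane's 195 mm. Behind it a white loader body, 178 mm wide, 90 mm tall, reaches to y = -400 mm; the open cover is parked over it
- runner (a point): front end of one of the two steel cover runners, middle of its top face (loader x = +80 mm, y = 0, z = 100 mm); the other lies at x = -80 mm. Each is 12 mm wide and 10 mm thick and runs along the whole lane and loader body; a 12 mm square post carries it at y = -6 mm
- cover (a joint): slide of the clear flat cover along the loader's y, in m: 0 = fully open (over the loader body), 0.19 = fully shut on a hard stop, over the whole lane; starts at 0 to 0.04. Shuts towards the mouth (+y), takes about 2 N, stays where left. Cover 184 mm wide, 200 mm long, 5 mm thick, top at z = 105 mm (clears the pots); leading edge at loader y = -0.19 m + this value
- cover_tab (a point): middle of the top edge of the upright grey tab standing across the cover, 30 mm behind its leading edge, at loader x = 0: 100 mm wide (along x), 8 mm thick (along y), 30 mm tall above the cover, top at z = 135 mm. Behind it (-y) the cover is bare and flat for 166 mm: fingers can come down there and push the tab
- tip_box: bystander: grey pipette-tip box with a clear lid, 75 x 105 x 55 mm; origin at the centre of its underside
- timer: bystander: white flat lab timer, 60 x 60 x 24 mm; origin at the centre of its underside
- reagent_bottle: bystander: amber bottle, 72 mm in diameter and 150 mm tall, taller and wider than the pots; origin at the centre of its underside
- wash_bottle: bystander: white wash bottle with a blue top, 68 mm in diameter, 205 mm tall with its spout; origin at the centre of its underside
- marker: bystander: marker pen lying flat, 130 mm long, 14 mm thick; origin under its middle

How it is judged:
On the way, in this order (a step that is already met when the one before it is completed fails the run):
1. one pot is between the straight rails of the lane (((y of pot1 in the frame of loader between -0.19 and -0.022 m and x of pot1 in the frame of loader between -0.012 and 0.012 m) or (y of pot2 in the frame of loader between -0.19 and -0.022 m and x of pot2 in the frame of loader between -0.012 and 0.012 m) or (y of pot3 in the frame of loader between -0.19 and -0.022 m and x of pot3 in the frame of loader between -0.012 and 0.012 m))), for 0.2 s.
2. two pots are between the rails ((((y of pot1 in the frame of loader between -0.19 and -0.022 m and x of pot1 in the frame of loader between -0.012 and 0.012 m) and (y of pot2 in the frame of loader between -0.19 and -0.022 m and x of pot2 in the frame of loader between -0.012 and 0.012 m)) or ((y of pot1 in the frame of loader between -0.19 and -0.022 m and x of pot1 in the frame of loader between -0.012 and 0.012 m) and (y of pot3 in the frame of loader between -0.19 and -0.022 m and x of pot3 in the frame of loader between -0.012 and 0.012 m)) or ((y of pot2 in the frame of loader between -0.19 and -0.022 m and x of pot2 in the frame of loader between -0.012 and 0.012 m) and (y of pot3 in the frame of loader between -0.19 and -0.022 m and x of pot3 in the frame of loader between -0.012 and 0.012 m)))), for 0.2 s.
3. all three pots are between the rails (y of pot1 in the frame of loader between -0.19 and -0.022 m and x of pot1 in the frame of loader between -0.012 and 0.012 m and y of pot2 in the frame of loader between -0.19 and -0.022 m and x of pot2 in the frame of loader between -0.012 and 0.012 m and y of pot3 in the frame of loader between -0.19 and -0.022 m and x of pot3 in the frame of loader between -0.012 and 0.012 m), for 0.2 s.
4. with all three pots inside, the cover is fully shut (all of step 3 and value of joint cover above 0.182 m), for 0.2 s.
At the end, for the whole second after the job is handed in: All three pots stand upright (within 0.1 rad) and at rest in single file in the lane, each axis within 12 mm of the lane's centre line and at least 22 mm inside the mouth, and the cover is shut to within 8 mm (all of step 4 and angle between each of pot1, pot2, pot3's own z axis and vertical below 0.1 rad and linear speed of each of pot1, pot2, pot3 below 0.01 m/s); the robot touches nothing.
It fails at once if a pot is tipped by more than 0.35 rad (angle between any of pot1, pot2, pot3's own z axis and vertical above 0.35 rad).
It fails at once if a pot is lifted more than 15 mm off the bench (height (world z) of any of pot1, pot2, pot3 above 0.015 m).
It fails at once if another thing on the bench is moved by more than 30 mm (distance of any of tip_box, timer, reagent_bottle, wash_bottle, marker from where it was at the start of the episode above 0.03 m).
It also fails if it takes over 72 s, if anything falls off the work surface, if the arm or the gripper's body presses on something with over 40 N, if the wrist force passes 120 N, or if a joint passes its speed limit or range.

## Working session

There is one attempt and no reset: what is moved stays moved. The work goes in short steps, Python scripts to look and compute and a shell command to move; the robot and the scene stay as the last step left them, time stands still between calls to the robot, and variables do not carry over. Pictures are saved under pics/ and viewed, at most 10 in all, crops included, and the job is handed in when it is done.

```bash
mkdir -p pics
cat > h.py <<'E'
import numpy as np,cv2
from bench import r
def pic(n,f):
    p,d=r.grab_frame(n); cv2.imwrite('pics/'+f,p[:,:,::-1]); return p,d
E
python3 - <<'E'
from h import *
np.set_printoptions(precision=3,suppress=True)
a,_=pic('top','t0.png'); b,_=pic('scene','s0.png')
for n in ['pot1','loader','lane_end','runner','cover_tab','tip_box','timer','reagent_bottle','wash_bottle','marker']:
    for c in ['top','scene']:
        print(n,c,[(np.array(o['xyz']).round(3).tolist(),round(o['score'],2)) for o in r.landmark_of(n,c)][:5])
o=r.get_obs();print(o['clock'],o['tcp_pos'],o['orientation'],o['contact_force'])
cv2.imwrite('pics/b0.png',cv2.resize(np.hstack([a,b])[:,:,::-1],(800,300)))
for c in ['top','scene']: print(r.get_calibration(c))
E
```

```text
pot1 top [([0.515, 0.122, -0.003], 0.93), ([0.528, -0.061, 0.0], 0.38)]
pot1 scene [([0.632, 0.149, -0.006], 0.84), ([0.521, 0.124, -0.0], 0.82), ([0.507, 0.302, -0.004], 0.65)]
loader top [([0.528, -0.06, -0.0], 0.88)]
loader scene [([0.528, -0.061, 0.003], 0.91)]
lane_end top []
lane_end scene [([0.382, -0.057, 0.0], 0.48)]
runner top [([0.608, -0.056, 0.098], 0.92)]
runner scene [([0.607, -0.055, 0.097], 0.9)]
cover_tab top [([0.537, -0.269, 0.136], 0.63)]
cover_tab scene [([0.54, -0.268, 0.138], 0.88)]
tip_box top [([0.657, 0.339, -0.002], 0.7)]
tip_box scene [([0.658, 0.338, -0.0], 0.75)]
timer top [([0.371, 0.132, 0.001], 0.8)]
timer scene [([0.373, 0.131, -0.005], 0.79), ([0.517, 0.12, -0.005], 0.26)]
reagent_bottle top [([0.75, 0.085, 0.0], 0.95)]
reagent_bottle scene [([0.746, 0.08, -0.003], 0.82)]
wash_bottle top [([0.757, -0.078, 0.004], 0.72)]
wash_bottle scene [([0.758, -0.075, -0.0], 0.66)]
marker top [([0.382, -0.056, 0.002], 0.88)]
marker scene [([0.379, -0.057, 0.002], 0.64)]
1.1 [ 0.19  -0.648  0.231] [3.11  0.447 0.   ] [ 0.063 -0.116  0.458]
{'mtx': array([[425.664,   0.   , 245.005],
       [  0.   , 425.664, 189.222],
       [  0.   ,   0.   ,   1.   ]]), 'extrinsics': array([[-0.006, -0.99 ,  0.141,  0.42 ],
       [-1.   ,  0.005, -0.007,  0.013],
       [ 0.006, -0.141, -0.99 ,  1.021],
       [ 0.   ,  0.   ,  0.   ,  1.   ]])}
{'mtx': array([[457.439,   0.   , 255.042],
       [  0.   , 457.439, 187.794],
       [  0.   ,   0.   ,   1.   ]]), 'extrinsics': array([[ 0.731,  0.49 , -0.475,  1.003],
       [ 0.682, -0.512,  0.522, -0.508],
       [ 0.013, -0.705, -0.709,  0.794],
       [ 0.   ,  0.   ,  0.   ,  1.   ]])}
```

View pics/t0.png

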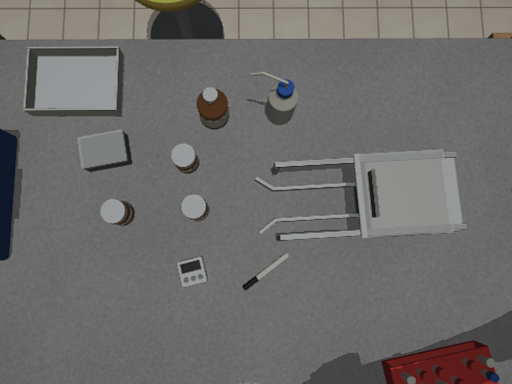

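View pics/s0.png

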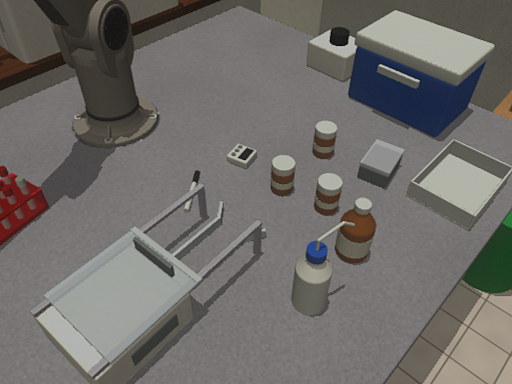

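The top view shows the pots' caps at about (184,156), (194,207) and (114,211). The lane mouth is near (275,203), and the tab is at (374,193). The networks agree: the loader is at (0.528, -0.060) with yaw about 0.05, and two of the pots lie almost on the lane axis. Next I'll refine the rails and caps by depth and start the transit.

```bash
python3 - <<'E'
from h import *
np.set_printoptions(precision=4,suppress=True)
p,d=r.grab_frame('top');c=r.get_calibration('top');K=c['mtx'];T=c['extrinsics']
v,u=np.indices(d.shape);P=np.stack([(u-K[0,2])/K[0,0]*d,(v-K[1,2])/K[1,1]*d,d],-1)@T[:3,:3].T+T[:3,3]
ok=d>0
m=(ok&(P[...,2]>.075)&(P[...,2]<.092)&(P[...,1]>.05)&(P[...,0]<.7)).astype(np.uint8)
n,l,s,ce=cv2.connectedComponentsWithStats(m)
for i in range(1,n):
    if s[i,4]>60: print('cap',s[i,4],P[l==i].mean(0), (P[l==i].min(0)+P[l==i].max(0))/2)
for nm,zl,zh,xl,xh in [('railR',.018,.03,.545,.59),('railL',.018,.03,.47,.51),('runR',.09,.105,.585,.64),('runL',.09,.105,.42,.47)]:
    m=ok&(P[...,2]>zl)&(P[...,2]<zh)&(P[...,0]>xl)&(P[...,0]<xh)&(P[...,1]<-.065)&(P[...,1]>-.22)
    q=P[m]; f=np.polyfit(q[:,1],q[:,0],1); print(nm,len(q),q[:,1].min(),q[:,1].max(),'x at y=-.06',np.polyval(f,-.06),'yaw',-f[0])
E
python3 -m jog '[{"x":0.0495,"y":-0.031},{"x":0.0495,"y":-0.031},{"x":0.0495,"y":-0.031},{"x":0.0495,"y":-0.031},{"x":0.0495,"y":-0.031},{"x":0.0495,"y":-0.031},{"x":0.0495,"y":-0.031},{"x":0.0495,"y":-0.031}]' | tail -1
python3 -m jog '[{"x":0.019,"y":-0.058},{"x":0.019,"y":-0.058},{"x":0.019,"y":-0.058},{"x":0.019,"y":-0.058},{"x":0.019,"y":-0.058},{"x":0.019,"y":-0.058},{"x":0.019,"y":-0.058},{"x":0.019,"y":-0.058}]' | tail -1
python3 -m jog '[{"rz":-9.6,"fingers":0.04},{"rz":-9.6},{"rz":-9.6},{"rz":-9.6},{"rz":-9.6},{"rz":-9.6},{"rz":-9.6},{"rz":-9.6}]'
```

```text
cap 468 [0.6305 0.1441 0.0853] [0.6307 0.1441 0.0829]
cap 482 [0.5156 0.1199 0.0855] [0.5165 0.1196 0.0827]
cap 508 [0.5061 0.2965 0.0852] [0.5065 0.2972 0.083 ]
railR 238 -0.21934866213047063 -0.06697703516954237 x at y=-.06 0.5625321135329143 yaw 0.054560669476734665
railL 235 -0.21825915668601614 -0.06582368595071016 x at y=-.06 0.4887110820630343 yaw 0.05397698711384242
runR 418 -0.21953076108648722 -0.06617756758624775 x at y=-.06 0.6052372245596 yaw 0.05548964184127802
runL 401 -0.21987823116226898 -0.06798067502834652 x at y=-.06 0.4458096255956396 yaw 0.05450316476650509validation failed for argument at $[0]...
validation failed for argument at $[0]...
validation failed for argument at $[0]...
```

```bash
python3 -m jog '[{"fingers":0.04,"x":0.0495,"y":-0.031,"z":0,"rx":0,"ry":0,"rz":0},{"fingers":0.04,"x":0.0495,"y":-0.031,"z":0,"rx":0,"ry":0,"rz":0},{"fingers":0.04,"x":0.0495,"y":-0.031,"z":0,"rx":0,"ry":0,"rz":0},{"fingers":0.04,"x":0.0495,"y":-0.031,"z":0,"rx":0,"ry":0,"rz":0},{"fingers":0.04,"x":0.0495,"y":-0.031,"z":0,"rx":0,"ry":0,"rz":0},{"fingers":0.04,"x":0.0495,"y":-0.031,"z":0,"rx":0,"ry":0,"rz":0},{"fingers":0.04,"x":0.0495,"y":-0.031,"z":0,"rx":0,"ry":0,"rz":0},{"fingers":0.04,"x":0.0495,"y":-0.031,"z":0,"rx":0,"ry":0,"rz":0}]'
```

```text
clock: 2.15
tcp_pos: [0.5015, -0.2967, 0.2317]
orientation: [3.109, 0.447, 0.001]
contact_force: [0.6, -1.3, 0.4]
grip_width: 0.0404
gripper_force: 0.0
```

```bash
python3 -m jog '[{"fingers":0.04,"x":0.0185,"y":-0.0576,"z":0,"rx":0,"ry":0,"rz":0},{"fingers":0.04,"x":0.0185,"y":-0.0576,"z":0,"rx":0,"ry":0,"rz":0},{"fingers":0.04,"x":0.0185,"y":-0.0576,"z":0,"rx":0,"ry":0,"rz":0},{"fingers":0.04,"x":0.0185,"y":-0.0576,"z":0,"rx":0,"ry":0,"rz":0},{"fingers":0.04,"x":0.0185,"y":-0.0576,"z":0,"rx":0,"ry":0,"rz":0},{"fingers":0.04,"x":0.0185,"y":-0.0576,"z":0,"rx":0,"ry":0,"rz":0},{"fingers":0.04,"x":0.0185,"y":-0.0576,"z":0,"rx":0,"ry":0,"rz":0},{"fingers":0.04,"x":0.0185,"y":-0.0576,"z":0,"rx":0,"ry":0,"rz":0}]' && python3 -m jog '[{"fingers":0.04,"x":0,"y":0,"z":0,"rx":0,"ry":0,"rz":-9.6},{"fingers":0.04,"x":0,"y":0,"z":0,"rx":0,"ry":0,"rz":-9.6},{"fingers":0.04,"x":0,"y":0,"z":0,"rx":0,"ry":0,"rz":-9.6},{"fingers":0.04,"x":0,"y":0,"z":0,"rx":0,"ry":0,"rz":-9.6},{"fingers":0.04,"x":0,"y":0,"z":0,"rx":0,"ry":0,"rz":-9.6},{"fingers":0.04,"x":0,"y":0,"z":0,"rx":0,"ry":0,"rz":-9.6},{"fingers":0.04,"x":0,"y":0,"z":0,"rx":0,"ry":0,"rz":-9.6},{"fingers":0.04,"x":0,"y":0,"z":0,"rx":0,"ry":0,"rz":-9.6}]'
```

```text
clock: 3.15
tcp_pos: [0.5125, 0.1875, 0.2316]
orientation: [3.11, 0.447, 0.001]
contact_force: [0.4, 0.1, 0.6]
grip_width: 0.0398
gripper_force: 0.0
clock: 4.15
tcp_pos: [0.5125, 0.1856, 0.2314]
orientation: [2.153, 2.288, 0.0]
contact_force: [0.2, -0.4, 0.1]
grip_width: 0.0399
gripper_force: 0.0
```

```bash
python3 -m jog '[{"fingers":0.04,"x":0,"y":0,"z":0.05,"rx":0,"ry":0,"rz":0.4},{"fingers":0.04,"x":0,"y":0,"z":0.05,"rx":0,"ry":0,"rz":0},{"fingers":0.04,"x":0,"y":0,"z":0.05,"rx":0,"ry":0,"rz":0},{"fingers":0.04,"x":0,"y":0,"z":0.047,"rx":0,"ry":0,"rz":0},{"fingers":0.04,"x":-0.015,"y":0,"z":0,"rx":0,"ry":0,"rz":0},{"fingers":0.04,"x":-0.015,"y":0,"z":0,"rx":0,"ry":0,"rz":0},{"fingers":0.04,"x":-0.015,"y":0,"z":0,"rx":0,"ry":0,"rz":0},{"fingers":0.04,"x":-0.015,"y":0,"z":0,"rx":0,"ry":0,"rz":0}]' && python3 -m jog '[{"fingers":0.04,"x":-0.015,"y":0,"z":0,"rx":0,"ry":0,"rz":0},{"fingers":0.04,"x":-0.02,"y":0,"z":0,"rx":0,"ry":0,"rz":0},{"fingers":0.04,"x":-0.02,"y":0,"z":0,"rx":0,"ry":0,"rz":0},{"fingers":0.04,"x":-0.02,"y":0,"z":0,"rx":0,"ry":0,"rz":0},{"fingers":0.04,"x":-0.02,"y":0,"z":0,"rx":0,"ry":0,"rz":0},{"fingers":0.04,"x":-0.02,"y":0,"z":0,"rx":0,"ry":0,"rz":0},{"fingers":0.04,"x":-0.02,"y":0,"z":0,"rx":0,"ry":0,"rz":0}]'
python3 - <<'E'
from h import *
pic('scene','s1.png')
E
```

```text
clock: 5.15
tcp_pos: [0.5166, 0.1249, 0.0359]
orientation: [2.167, 2.272, 0.004]
contact_force: [0.2, 1.8, 1.3]
grip_width: 0.04
gripper_force: 1.6
clock: 6.02
tcp_pos: [0.5226, -0.009, 0.0352]
orientation: [2.166, 2.275, 0.004]
contact_force: [-0.8, 4.1, 4.8]
grip_width: 0.0398
gripper_force: 3.0
```

View pics/s1.png

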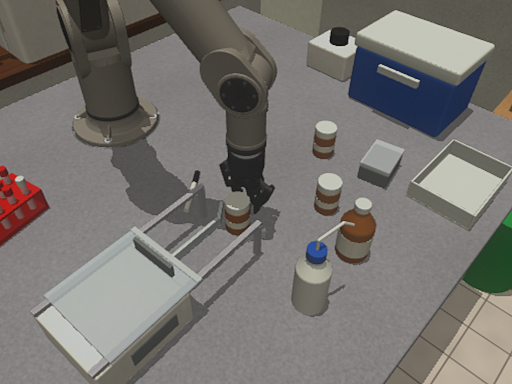

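The pot sits upright in the fork at the flare (237,212), on the lane axis. I'll keep pushing.

```bash
python3 -m jog '[{"fingers":0.04,"x":-0.015,"y":0,"z":0,"rx":0,"ry":0,"rz":0},{"fingers":0.04,"x":-0.015,"y":0,"z":0,"rx":0,"ry":0,"rz":0},{"fingers":0.04,"x":-0.015,"y":0,"z":0,"rx":0,"ry":0,"rz":0},{"fingers":0.04,"x":-0.015,"y":0,"z":0,"rx":0,"ry":0,"rz":0},{"fingers":0.04,"x":-0.012,"y":0,"z":0,"rx":0,"ry":0,"rz":0},{"fingers":0.04,"x":0,"y":0,"z":0,"rx":0,"ry":0,"rz":0},{"fingers":0.04,"x":0,"y":0,"z":0,"rx":0,"ry":0,"rz":0}]'
python3 - <<'E'
from h import *
pic('top','t1.png')
for c in ['top','scene']:
  if c=='scene': r.grab_frame(c)
  print([(np.array(o['xyz']).round(3).tolist(),round(o['score'],2)) for o in r.landmark_of('pot1',c)])
E
```

```text
clock: 6.95
tcp_pos: [0.5248, -0.0814, 0.034]
orientation: [-2.167, -2.274, 0.002]
contact_force: [-0.5, -0.4, 0.9]
grip_width: 0.0399
gripper_force: 0.0
[([0.509, 0.298, 0.0], 0.75), ([0.634, 0.148, 0.001], 0.73)]
[([0.508, 0.301, 0.001], 0.87), ([0.635, 0.148, -0.002], 0.82), ([0.528, -0.113, -0.003], 0.64)]
```

```bash
python3 -m jog '[{"fingers":0.04,"x":0.03,"y":0,"z":0,"rx":0,"ry":0,"rz":0},{"fingers":0.04,"x":0.04,"y":0,"z":-0.04,"rx":0,"ry":0,"rz":0},{"fingers":0.04,"x":0.04,"y":0,"z":-0.045,"rx":0,"ry":0,"rz":0},{"fingers":0.04,"x":0.06,"y":0,"z":0,"rx":0,"ry":0,"rz":0},{"fingers":0.04,"x":0.06,"y":0,"z":0,"rx":0,"ry":0,"rz":0},{"fingers":0.04,"x":0.06,"y":0,"z":0,"rx":0,"ry":0,"rz":0},{"fingers":0.04,"x":0.06,"y":0,"z":0,"rx":0,"ry":0,"rz":0},{"fingers":0.04,"x":0.06,"y":0,"z":0,"rx":0,"ry":0,"rz":0}]' && python3 -m jog '[{"fingers":0.04,"x":0.04,"y":0,"z":0,"rx":0,"ry":0,"rz":0},{"fingers":0.04,"x":0,"y":0,"z":0,"rx":0,"ry":0,"rz":0}]'
```

```text
clock: 8.15
tcp_pos: [0.5051, 0.3305, 0.1192]
orientation: [2.166, 2.274, -0.0]
contact_force: [1.3, -0.2, -0.1]
grip_width: 0.0401
gripper_force: 0.0
clock: 8.4
tcp_pos: [0.5014, 0.3733, 0.1195]
orientation: [-2.158, -2.28, -0.002]
contact_force: [-0.5, -0.2, 0.6]
grip_width: 0.0404
gripper_force: 0.0
```

```bash
python3 -m jog '[{"fingers":0.04,"x":0,"y":0,"z":0.045,"rx":0,"ry":0,"rz":0},{"fingers":0.04,"x":0,"y":0,"z":0.04,"rx":0,"ry":0,"rz":0},{"fingers":0.04,"x":-0.02,"y":0,"z":0,"rx":0,"ry":0,"rz":0},{"fingers":0.04,"x":-0.015,"y":0,"z":0,"rx":0,"ry":0,"rz":0},{"fingers":0.04,"x":-0.015,"y":0,"z":0,"rx":0,"ry":0,"rz":0},{"fingers":0.04,"x":-0.02,"y":0,"z":0,"rx":0,"ry":0,"rz":0},{"fingers":0.04,"x":-0.02,"y":0,"z":0,"rx":0,"ry":0,"rz":0},{"fingers":0.04,"x":-0.02,"y":0,"z":0,"rx":0,"ry":0,"rz":0}]' && python3 -m jog '[{"fingers":0.04,"x":-0.02,"y":0,"z":0,"rx":0,"ry":0,"rz":0},{"fingers":0.04,"x":-0.02,"y":0,"z":0,"rx":0,"ry":0,"rz":0},{"fingers":0.04,"x":-0.02,"y":0,"z":0,"rx":0,"ry":0,"rz":0},{"fingers":0.04,"x":-0.02,"y":0,"z":0,"rx":0,"ry":0,"rz":0},{"fingers":0.04,"x":-0.02,"y":0,"z":0,"rx":0,"ry":0,"rz":0},{"fingers":0.04,"x":-0.02,"y":0,"z":0,"rx":0,"ry":0,"rz":0},{"fingers":0.04,"x":-0.02,"y":0,"z":0,"rx":0,"ry":0,"rz":0},{"fingers":0.04,"x":-0.02,"y":0,"z":0,"rx":0,"ry":0,"rz":0}]'
python3 - <<'E'
from h import *
pic('scene','s2.png')
print([(np.array(o['xyz']).round(3).tolist(),round(o['score'],2)) for o in r.landmark_of('pot1','scene')])
E
```

```text
clock: 9.4
tcp_pos: [0.5094, 0.258, 0.035]
orientation: [2.167, 2.274, 0.003]
contact_force: [-1.0, 3.5, 2.5]
grip_width: 0.0397
gripper_force: 1.9
clock: 10.4
tcp_pos: [0.5165, 0.0976, 0.0343]
orientation: [-2.167, -2.274, 0.0]
contact_force: [0.6, 4.3, 5.4]
grip_width: 0.0399
gripper_force: 3.2
[([0.528, -0.113, -0.005], 0.87), ([0.518, 0.071, 0.001], 0.63)]
```

```bash
python3 -m jog '[{"fingers":0.04,"x":-0.02,"y":0,"z":0,"rx":0,"ry":0,"rz":0},{"fingers":0.04,"x":-0.02,"y":0,"z":0,"rx":0,"ry":0,"rz":0},{"fingers":0.04,"x":-0.02,"y":0,"z":0,"rx":0,"ry":0,"rz":0},{"fingers":0.04,"x":-0.02,"y":0,"z":0,"rx":0,"ry":0,"rz":0},{"fingers":0.04,"x":-0.02,"y":0,"z":0,"rx":0,"ry":0,"rz":0},{"fingers":0.04,"x":-0.015,"y":0,"z":0,"rx":0,"ry":0,"rz":0},{"fingers":0.04,"x":-0.015,"y":0,"z":0,"rx":0,"ry":0,"rz":0}]' && python3 -m jog '[{"fingers":0.04,"x":-0.015,"y":0,"z":0,"rx":0,"ry":0,"rz":0},{"fingers":0.04,"x":-0.015,"y":0,"z":0,"rx":0,"ry":0,"rz":0},{"fingers":0.04,"x":-0.012,"y":0,"z":0,"rx":0,"ry":0,"rz":0},{"fingers":0.04,"x":0,"y":0,"z":0,"rx":0,"ry":0,"rz":0},{"fingers":0.04,"x":0,"y":0,"z":0,"rx":0,"ry":0,"rz":0}]'
python3 - <<'E'
from h import *
pic('scene','s3.png')
print([(np.array(o['xyz']).round(3).tolist(),round(o['score'],2)) for o in r.landmark_of('pot1','scene')])
E
```

```text
clock: 11.38
tcp_pos: [0.5223, -0.0316, 0.0339]
orientation: [-2.166, -2.274, 0.001]
contact_force: [-0.2, 2.7, -1.3]
grip_width: 0.0399
gripper_force: 1.3
clock: 12.0
tcp_pos: [0.5251, -0.0729, 0.0345]
orientation: [2.167, 2.274, 0.0]
contact_force: [1.0, 0.4, 0.4]
grip_width: 0.0397
gripper_force: 0.0
[([0.531, -0.165, -0.005], 0.8), ([0.527, -0.107, 0.001], 0.59)]
```

View pics/s3.png

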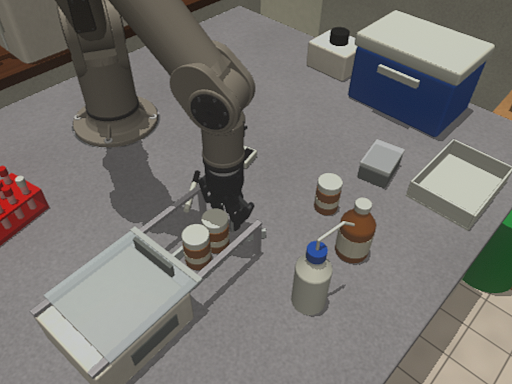

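Two pots are in the lane, upright at (196,245) and (215,228). The third is at (328,195). I'll back out and straddle it with open fingers so I can slide it sideways onto the axis.

```bash
python3 -m jog '[{"fingers":0.04,"x":0.03,"y":0,"z":0,"rx":0,"ry":0,"rz":0},{"fingers":0.04,"x":0.03,"y":0,"z":-0.045,"rx":0,"ry":0,"rz":0},{"fingers":0.04,"x":0.03,"y":0,"z":-0.045,"rx":0,"ry":0,"rz":0},{"fingers":0.078,"x":0.041,"y":0.04,"z":0,"rx":0,"ry":0,"rz":0},{"fingers":0.078,"x":0.041,"y":0.04,"z":0,"rx":0,"ry":0,"rz":0},{"fingers":0.078,"x":0.041,"y":0.039,"z":0,"rx":0,"ry":0,"rz":0},{"fingers":0.078,"x":0,"y":0,"z":0,"rx":0,"ry":0,"rz":0},{"fingers":0.078,"x":0,"y":0,"z":0,"rx":0,"ry":0,"rz":0}]'
python3 - <<'E'
from h import *
r.grab_frame('scene')
print([(np.array(o['xyz']).round(3).tolist(),round(o['score'],2)) for o in r.landmark_of('pot1','scene')])
E
```

```text
clock: 13.1
tcp_pos: [0.6328, 0.1456, 0.1238]
orientation: [-2.166, -2.275, 0.002]
contact_force: [0.0, -0.6, 0.3]
grip_width: 0.078
gripper_force: 0.0
[([0.531, -0.164, -0.005], 0.97), ([0.634, 0.147, -0.003], 0.86), ([0.527, -0.105, -0.001], 0.82)]
```

```bash
python3 -m jog '[{"fingers":0.078,"x":0,"y":0,"z":0.05,"rx":0,"ry":0,"rz":0},{"fingers":0.078,"x":0,"y":0,"z":0.047,"rx":0,"ry":0,"rz":0},{"fingers":0.078,"x":0,"y":-0.012,"z":0,"rx":0,"ry":0,"rz":0},{"fingers":0.078,"x":0,"y":-0.015,"z":0,"rx":0,"ry":0,"rz":0},{"fingers":0.078,"x":0,"y":-0.015,"z":0,"rx":0,"ry":0,"rz":0},{"fingers":0.078,"x":0,"y":-0.015,"z":0,"rx":0,"ry":0,"rz":0},{"fingers":0.078,"x":0,"y":-0.015,"z":0,"rx":0,"ry":0,"rz":0},{"fingers":0.078,"x":0,"y":-0.015,"z":0,"rx":0,"ry":0,"rz":0}]' && python3 -m jog '[{"fingers":0.078,"x":0,"y":-0.015,"z":0,"rx":0,"ry":0,"rz":0},{"fingers":0.078,"x":0,"y":-0.015,"z":0,"rx":0,"ry":0,"rz":0},{"fingers":0.078,"x":0,"y":-0.0115,"z":0,"rx":0,"ry":0,"rz":0},{"fingers":0.078,"x":0,"y":0,"z":0,"rx":0,"ry":0,"rz":0},{"fingers":0.078,"x":0.03,"y":0,"z":0,"rx":0,"ry":0,"rz":0},{"fingers":0.078,"x":0.04,"y":0,"z":0,"rx":0,"ry":0,"rz":0},{"fingers":0.078,"x":0,"y":0,"z":0,"rx":0,"ry":0,"rz":0}]'
python3 - <<'E'
from h import *
for c in ['top','scene']:
  pic(c,c+'4.png')
  print([(np.array(o['xyz']).round(3).tolist(),round(o['score'],2)) for o in r.landmark_of('pot1',c)])
E
```

```text
clock: 14.2
tcp_pos: [0.5456, 0.1413, 0.0276]
orientation: [2.167, 2.274, 0.0]
contact_force: [1.1, -0.1, 0.2]
grip_width: 0.0777
gripper_force: 0.5
clock: 15.08
tcp_pos: [0.5016, 0.2137, 0.0278]
orientation: [-2.16, -2.278, -0.005]
contact_force: [0.0, -0.3, 0.1]
grip_width: 0.078
gripper_force: 0.0
[([0.52, 0.147, 0.002], 0.76), ([0.527, -0.108, -0.001], 0.74), ([0.529, -0.164, -0.002], 0.64)]
[([0.528, -0.103, -0.004], 0.94), ([0.529, -0.159, -0.006], 0.91), ([0.52, 0.148, -0.005], 0.87)]
```

View pics/scene4.png

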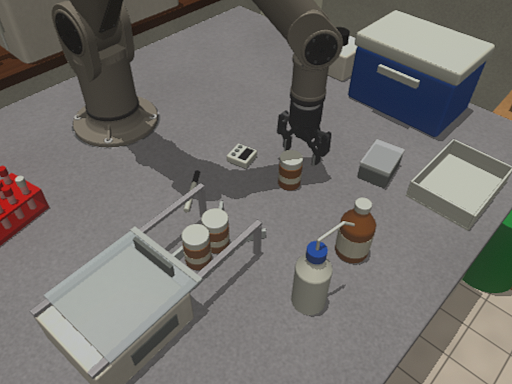

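The third pot stands at (290,172) close to the axis. I'll centre the fork and push it in.

```bash
python3 -m jog '[{"fingers":0.04,"x":0,"y":0.0095,"z":-0.0065,"rx":0,"ry":0,"rz":0},{"fingers":0.04,"x":0,"y":0,"z":0,"rx":0,"ry":0,"rz":0},{"fingers":0.04,"x":0,"y":0,"z":0,"rx":0,"ry":0,"rz":0},{"fingers":0.04,"x":-0.015,"y":0,"z":0,"rx":0,"ry":0,"rz":0},{"fingers":0.04,"x":-0.015,"y":0,"z":0,"rx":0,"ry":0,"rz":0},{"fingers":0.04,"x":-0.012,"y":0,"z":0,"rx":0,"ry":0,"rz":0},{"fingers":0.04,"x":-0.015,"y":0,"z":0,"rx":0,"ry":0,"rz":0},{"fingers":0.04,"x":-0.02,"y":0,"z":0,"rx":0,"ry":0,"rz":0}]' && python3 -m jog '[{"fingers":0.04,"x":-0.02,"y":0,"z":0,"rx":0,"ry":0,"rz":0},{"fingers":0.04,"x":-0.02,"y":0,"z":0,"rx":0,"ry":0,"rz":0},{"fingers":0.04,"x":-0.02,"y":0,"z":0,"rx":0,"ry":0,"rz":0},{"fingers":0.04,"x":-0.02,"y":0,"z":0,"rx":0,"ry":0,"rz":0},{"fingers":0.04,"x":-0.02,"y":0,"z":0,"rx":0,"ry":0,"rz":0},{"fingers":0.04,"x":-0.02,"y":0,"z":0,"rx":0,"ry":0,"rz":0},{"fingers":0.04,"x":-0.02,"y":0,"z":0,"rx":0,"ry":0,"rz":0}]'
python3 - <<'E'
from h import *
r.grab_frame('scene')
print([(np.array(o['xyz']).round(3).tolist(),round(o['score'],2)) for o in r.landmark_of('pot1','scene')])
E
```

```text
clock: 16.27
tcp_pos: [0.515, 0.1321, 0.0339]
orientation: [-2.166, -2.275, -0.0]
contact_force: [1.0, 1.5, 0.5]
grip_width: 0.04
gripper_force: 0.7
clock: 17.15
tcp_pos: [0.5214, -0.0087, 0.0337]
orientation: [-2.168, -2.274, 0.001]
contact_force: [1.1, 1.5, 1.0]
grip_width: 0.0399
gripper_force: 0.7
[([0.529, -0.104, -0.002], 0.94), ([0.524, -0.042, -0.007], 0.65), ([0.532, -0.162, -0.002], 0.62)]
```

Pot centred. Now the final push, another 65 mm.

```bash
python3 -m jog '[{"fingers":0.04,"x":-0.012,"y":0.001,"z":0,"rx":0,"ry":0,"rz":0},{"fingers":0.04,"x":-0.012,"y":0,"z":0,"rx":0,"ry":0,"rz":0},{"fingers":0.04,"x":-0.012,"y":0,"z":0,"rx":0,"ry":0,"rz":0},{"fingers":0.04,"x":-0.012,"y":0,"z":0,"rx":0,"ry":0,"rz":0},{"fingers":0.04,"x":-0.01,"y":0,"z":0,"rx":0,"ry":0,"rz":0},{"fingers":0.04,"x":-0.006,"y":0,"z":0,"rx":0,"ry":0,"rz":0},{"fingers":0.04,"x":0,"y":0,"z":0,"rx":0,"ry":0,"rz":0},{"fingers":0.04,"x":0,"y":0,"z":0,"rx":0,"ry":0,"rz":0}]'
python3 - <<'E'
from h import *
pic('scene','s5.png')
print([(np.array(o['xyz']).round(3).tolist(),round(o['score'],2)) for o in r.landmark_of('pot1','scene')])
E
```

```text
clock: 18.25
tcp_pos: [0.5257, -0.0716, 0.0338]
orientation: [2.167, 2.274, -0.001]
contact_force: [0.5, -0.0, -0.0]
grip_width: 0.0404
gripper_force: 0.0
[([0.532, -0.214, -0.006], 0.97), ([0.529, -0.104, -0.005], 0.88), ([0.529, -0.156, -0.002], 0.81), ([0.656, 0.34, 0.001], 0.71)]
```

View pics/s5.png

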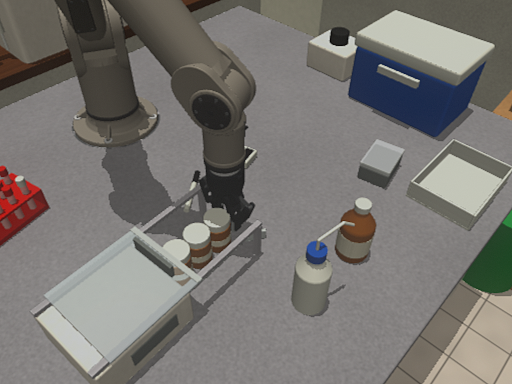

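All three are in file at loader y of about -0.044, -0.096 and -0.154 (caps at (176,254), (197,235), (217,218)). Next is the cover.

```bash
python3 -m jog '[{"fingers":0.04,"x":0.03,"y":0,"z":0,"rx":0,"ry":0,"rz":0},{"fingers":0.04,"x":0,"y":0,"z":-0.046,"rx":0,"ry":0,"rz":0},{"fingers":0.04,"x":0,"y":0,"z":-0.046,"rx":0,"ry":0,"rz":0},{"fingers":0.04,"x":0,"y":0,"z":-0.046,"rx":0,"ry":0,"rz":0},{"fingers":0.04,"x":-0.05,"y":0,"z":0,"rx":0,"ry":0,"rz":0},{"fingers":0.04,"x":-0.055,"y":0,"z":0,"rx":0,"ry":0,"rz":0},{"fingers":0.04,"x":-0.055,"y":0,"z":0,"rx":0,"ry":0,"rz":0},{"fingers":0.04,"x":-0.055,"y":0,"z":0,"rx":0,"ry":0,"rz":0}]' && python3 -m jog '[{"fingers":0.04,"x":-0.06,"y":0,"z":0,"rx":0,"ry":0,"rz":0},{"fingers":0.04,"x":0,"y":0,"z":0,"rx":0,"ry":0,"rz":0},{"fingers":0.04,"x":0,"y":0,"z":0,"rx":0,"ry":0,"rz":0}]'
python3 - <<'E'
from h import *
for c in ['top','scene']:
  r.grab_frame(c)
  print([(np.array(o['xyz']).round(3).tolist(),round(o['score'],2)) for o in r.landmark_of('cover_tab',c)])
E
```

```text
clock: 19.35
tcp_pos: [0.5346, -0.2575, 0.172]
orientation: [2.166, 2.275, -0.001]
contact_force: [-1.0, 0.4, 0.3]
grip_width: 0.04
gripper_force: 0.0
clock: 19.73
tcp_pos: [0.5375, -0.315, 0.1715]
orientation: [-2.166, -2.274, -0.0]
contact_force: [0.5, 1.0, 0.4]
grip_width: 0.0397
gripper_force: 0.0
[([0.534, -0.266, 0.133], 0.97)]
[([0.54, -0.269, 0.136], 0.97), ([0.379, -0.055, 0.003], 0.7)]
```

```bash
python3 -m jog '[{"fingers":0.04,"x":0,"y":0,"z":0.03,"rx":0,"ry":0,"rz":0},{"fingers":0.04,"x":0,"y":0,"z":0.021,"rx":0,"ry":0,"rz":0},{"fingers":0.04,"x":0,"y":0,"z":0,"rx":0,"ry":0,"rz":0},{"fingers":0.04,"x":0.015,"y":0,"z":0,"rx":0,"ry":0,"rz":0},{"fingers":0.04,"x":0.01,"y":0,"z":0,"rx":0,"ry":0,"rz":0},{"fingers":0.04,"x":0.01,"y":0,"z":0,"rx":0,"ry":0,"rz":0},{"fingers":0.04,"x":0.015,"y":0,"z":0,"rx":0,"ry":0,"rz":0},{"fingers":0.04,"x":0.015,"y":0,"z":0,"rx":0,"ry":0,"rz":0}]' && python3 -m jog '[{"fingers":0.04,"x":0.02,"y":0,"z":0,"rx":0,"ry":0,"rz":0},{"fingers":0.04,"x":0.02,"y":0,"z":0,"rx":0,"ry":0,"rz":0},{"fingers":0.04,"x":0.02,"y":0,"z":0,"rx":0,"ry":0,"rz":0},{"fingers":0.04,"x":0.02,"y":0,"z":0,"rx":0,"ry":0,"rz":0},{"fingers":0.04,"x":0.02,"y":0,"z":0,"rx":0,"ry":0,"rz":0},{"fingers":0.04,"x":0.015,"y":0,"z":0,"rx":0,"ry":0,"rz":0},{"fingers":0.04,"x":0.01,"y":0,"z":0,"rx":0,"ry":0,"rz":0},{"fingers":0.04,"x":0,"y":0,"z":0,"rx":0,"ry":0,"rz":0}]'
python3 - <<'E'
from h import *
for c in ['top','scene']:
  pic(c,c+'6.png')
  print([(np.array(o['xyz']).round(3).tolist(),round(o['score'],2)) for o in r.landmark_of('cover_tab',c)])
E
```

```text
clock: 20.92
tcp_pos: [0.5348, -0.25, 0.1212]
orientation: [2.167, 2.274, -0.0]
contact_force: [0.4, -1.8, 1.3]
grip_width: 0.0399
gripper_force: 1.0
clock: 21.92
tcp_pos: [0.5287, -0.1246, 0.1208]
orientation: [-2.165, -2.276, -0.001]
contact_force: [-0.7, 0.4, 0.5]
grip_width: 0.0399
gripper_force: 0.0
[([0.528, -0.109, 0.132], 0.87), ([0.383, -0.057, 0.0], 0.74)]
[([0.53, -0.109, 0.137], 0.6)]
```

View pics/scene6.png

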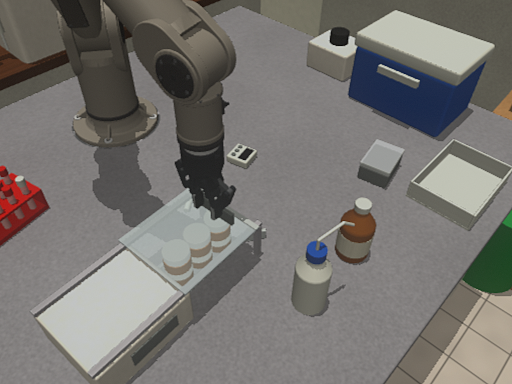

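The cover is nearly shut, with the tab at about y=-0.109 and about 19 mm to go. I'll creep to the stop.

```bash
python3 -m jog '[{"fingers":0.04,"x":0.005,"y":0,"z":0,"rx":0,"ry":0,"rz":0},{"fingers":0.04,"x":0.005,"y":0,"z":0,"rx":0,"ry":0,"rz":0},{"fingers":0.04,"x":0.004,"y":0,"z":0,"rx":0,"ry":0,"rz":0}]' && python3 -m jog '[{"fingers":0.04,"x":0.002,"y":0,"z":0,"rx":0,"ry":0,"rz":0},{"fingers":0.04,"x":0.002,"y":0,"z":0,"rx":0,"ry":0,"rz":0}]'
```

```text
clock: 22.5
tcp_pos: [0.5278, -0.1117, 0.1208]
orientation: [2.167, 2.275, -0.0]
contact_force: [0.4, -1.7, -1.0]
grip_width: 0.04
gripper_force: 0.8
clock: 22.75
tcp_pos: [0.5276, -0.1078, 0.1208]
orientation: [2.167, 2.274, -0.0]
contact_force: [-0.1, -1.0, -0.8]
grip_width: 0.04
gripper_force: 0.8
```

```bash
python3 -m jog '[{"fingers":0.04,"x":0.002,"y":0,"z":0,"rx":0,"ry":0,"rz":0},{"fingers":0.04,"x":0.002,"y":0,"z":0,"rx":0,"ry":0,"rz":0}]' && python3 -m jog '[{"fingers":0.04,"x":0.002,"y":0,"z":0,"rx":0,"ry":0,"rz":0},{"fingers":0.04,"x":0,"y":0,"z":0,"rx":0,"ry":0,"rz":0}]'
```

```text
clock: 23.0
tcp_pos: [0.5276, -0.1076, 0.1208]
orientation: [2.167, 2.27, -0.005]
contact_force: [1.2, -14.0, -1.2]
grip_width: 0.0399
gripper_force: 6.7
clock: 23.25
tcp_pos: [0.5275, -0.1076, 0.1209]
orientation: [2.168, 2.267, -0.007]
contact_force: [1.8, -15.2, -1.4]
grip_width: 0.04
gripper_force: 7.5
```

The hard stop is reached: force jumped to 15 N and motion stopped. I'll retreat and check.

```bash
python3 -m jog '[{"fingers":0.04,"x":-0.012,"y":0,"z":0,"rx":0,"ry":0,"rz":0},{"fingers":0.04,"x":-0.02,"y":0,"z":0,"rx":0,"ry":0,"rz":0},{"fingers":0.04,"x":0,"y":0,"z":-0.05,"rx":0,"ry":0,"rz":0},{"fingers":0.04,"x":0,"y":0,"z":-0.06,"rx":0,"ry":0,"rz":0},{"fingers":0.04,"x":-0.05,"y":0,"z":0,"rx":0,"ry":0,"rz":0},{"fingers":0.04,"x":-0.05,"y":0,"z":0,"rx":0,"ry":0,"rz":0},{"fingers":0.04,"x":-0.05,"y":0,"z":0,"rx":0,"ry":0,"rz":0},{"fingers":0.04,"x":0,"y":0,"z":0,"rx":0,"ry":0,"rz":0}]'
python3 - <<'E'
from h import *
pic('top','t7.png');pic('scene','s7.png')
for c in ['top','scene']:
 for n in ['cover_tab','pot1','timer','marker']:
  print(n,[(np.array(o['xyz']).round(3).tolist(),round(o['score'],2)) for o in r.landmark_of(n,c)])
E
```

```text
clock: 24.25
tcp_pos: [0.5352, -0.2883, 0.2301]
orientation: [-2.175, -2.267, 0.001]
contact_force: [0.2, 1.5, -0.3]
grip_width: 0.0402
gripper_force: 0.0
cover_tab [([0.528, -0.092, 0.133], 0.96)]
pot1 [([0.53, -0.095, 0.131], 0.5)]
timer [([0.372, 0.129, -0.001], 0.59)]
marker [([0.384, -0.055, 0.0], 0.76)]
cover_tab [([0.529, -0.091, 0.137], 0.68)]
pot1 [([0.746, 0.079, 0.002], 0.7), ([0.533, -0.214, -0.005], 0.44)]
timer [([0.374, 0.133, -0.002], 0.93)]
marker []
```

View pics/s7.png

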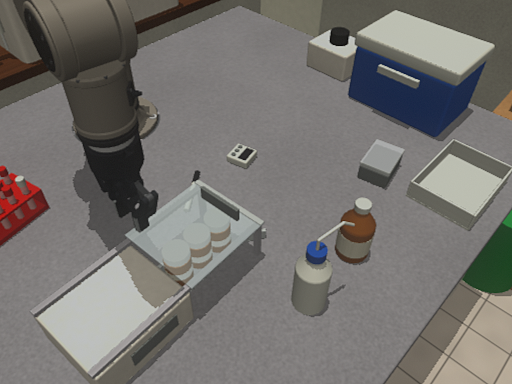

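The cover is shut with the tab at y of about -0.091, as expected. The three pots stand upright under it, at (177,258), (197,240) and (218,230). The arm is clear and the bystanders haven't moved, so I'm handing in.

```bash
python3 -c "
from bench import r
print(r.hand_in())"
```

```text
the job is handed in; nothing more can be done
None
```

I handed the job in at about 24 s on the robot clock; it returned no verdict, but the last picture shows all three pots upright in single file in the lane, the cover shut on its stop, and the other things where they were.

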